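Slide the gauge plate under the brake mount's bridge

TASK

Push the flat aluminium gauge plate along the shelf and under the low bridge of the brake mount until its leading short edge sits squarely against the steel stop bar below the tyre section. Keep it flat on the shelf all the way, without lifting or tipping it, leave the brake lever and everything else as they are, and finish with the hand clear.

Things in the scene. Friction and masses are not known exactly. Their poses are not given: they have to be found in the camera images.
- gauge: flat rectangular bare aluminium gauge plate lying loose on the shelf in front of the bridge: 130 mm (its x) by 94 mm (its y), 10 mm thick, about 0.25 to 0.45 kg; symmetrical, either short end may lead. A scribed line with ticks runs lengthwise along the middle of its top. Origin: centre of its underside, z up.
- mount: brake mount, fixed to the shelf. Origin: on the shelf under the centre of its low bridge; x is the direction in which the plate slides in, y across, z up. Bridge: grey bar 40 mm deep (x -20 to +20 mm), 136 mm across, top 35 mm high. Two wings 24 mm high flare out from its opening, to 70 (inner) and 78 mm (outer) either side at x = -56 mm. Behind: stop bar, tyre section, lever, to x = +250 mm.
- bridge_mouth (a point): centre of the bridge's opening where the plate enters (mount x = -20 mm, 7.5 mm above the shelf). Clear opening 15 mm high, 104 mm wide; its floor is the bare shelf, level all the way to the stop bar. Low side rails (inner faces 108 mm apart) join bridge and stop bar.
- stop_face (a point): centre of the face of the steel stop bar (136 mm across, 30 mm high, square to mount x) that the plate's leading short edge must meet: mount x = +60 mm, 5 mm above the shelf. With the plate home its centre is 65 mm before this face and its tail sticks out 50 mm before the bridge.
- lever_tip (a point): end of the steel brake lever's black handle, on the mount behind the tyre section; the lever is on a stiff hinge, up to 200 mm above the shelf, and is to be left as found
- feelers: brass feeler gauge set, 85 x 22 x 17 mm, loose beside the mount; to be left alone. Origin: about the middle of its underside.
- spare_pad: spare rubber brake pad on a steel back, 45 x 30 x 18 mm, loose beside the mount; to be left alone. Origin: about the middle of its underside.
- socket: steel wrench socket, 26 mm diameter, 34 mm tall, standing loose beside the mount; to be left alone. Origin: about the middle of its underside.
- torque_wrench: chrome torque wrench, about 345 mm long, 38 mm tall, lying loose to the left; to be left alone. Origin: about the middle of its underside.
- footrest: black plastic footrest plate, 150 x 180 x 28 mm, lying to the right; to be left alone. Origin: about the middle of its underside.
- oil: white oil bottle, 56 mm diameter, 150 mm tall, standing to the left; to be left alone. Origin: about the middle of its underside.
- screw_tray: open grey plastic tray of screws, 130 x 170 x 35 mm, to the left; to be left alone. Origin: about the middle of its underside.
There are look-alikes about, which are no part of the job. Of the things like the gauge, leave any that is black or pink; of the rest the larger one is meant.

How it is judged:
On the way:
1. the plate's leading edge has gone in under the bridge, flat on the shelf (x of gauge in the frame of mount between -0.075 and -0.012 m and y of gauge in the frame of mount between -0.012 and 0.012 m and height (world z) of gauge below 0.003 m and angle between gauge's own z axis and vertical below 0.03 rad), for 0.05 s.
At the end, for the whole second after the job is handed in: The plate lies still and flat on the shelf (tilt under 0.03 rad, underside within 3 mm of the shelf) under the bridge, its leading edge within 4 mm of the stop bar, within 12 mm of the centre line and square to the bar within 0.05 rad; lever and bystanders have not moved more than 15 mm (x of gauge in the frame of mount between -0.009 and -0.001 m and y of gauge in the frame of mount between -0.012 and 0.012 m and height (world z) of gauge below 0.003 m and angle between gauge's own z axis and vertical below 0.03 rad and angle between the x axis of gauge and the x axis of mount, either way round below 0.05 rad and linear speed of gauge below 0.01 m/s and angular speed of gauge below 0.05 rad/s); the robot touches nothing.
It fails at once if the gauge plate was lifted off the shelf (height (world z) of gauge above 0.006 m).
It fails at once if the gauge plate was tipped (angle between gauge's own z axis and vertical above 0.07 rad).
It fails at once if the brake lever was moved (distance of lever_tip from where it was at the start of the episode above 0.015 m).
It fails at once if something else on the shelf was moved more than 15 mm (distance of any of feelers, spare_pad, socket, torque_wrench, footrest, oil, screw_tray from where it was at the start of the episode above 0.015 m).
It also fails if it takes over 54 s, if anything falls off the work surface, if the arm or the gripper's body presses on something with over 40 N, if the wrist force passes 120 N, or if a joint passes its speed limit or range.

ROBOT

A 7-joint arm with a two-finger parallel gripper is mounted at the origin on the work surface. World frame = base frame: x ahead of the robot, y to its left, z up, the work surface at z = 0. Lengths are in m, angles in rad, forces in N, time in s.
With the tool pointing down it reaches from about 0.425 to 0.875 m from the base axis. Payload 4.7 kg.
Tool frame: the origin (TCP) lies at the very end of the fingers, on their centre line; the grasp point (between the pads) lies 19 mm behind it; z points along the fingers, x is the direction in which the jaws open and shut, and the axes are right-handed (so a half turn about z gives the same grasp; the last joint's range is limited). The gripper opens to 87 mm and grips with 3 to 60 N. Pads are 19 mm wide; open, the fingers measure 117 mm over their backs; the gripper's body (75 mm by 190 mm) begins 51 mm behind the grasp point.
Start: joints at [1.216, 0.321, -0.07, 1.45, 0.023, 1.371, -0.057], TCP at [0.234, -0.606, 0.223] pointing down, gripper open.
Joint ranges: [-2.86, 2.86], [-0.3, 2.09], [-1.38, 1.24], [0.06, 2.45], [-1.56, 4.7], [0.09, 2.05], [-2.69, 2.69]. Speed limits (rad/s): [2.57, 2.57, 3.14, 3.14, 3.14, 3.14, 3.14].

INTERFACE

Orientations are given as a 3x3 rotation matrix whose columns are the frame's x, y, z axes.
In Python, from rig import ctrl, capture, find_in gives the robot as it stands. The module is installed in compiled form; this text tells all that it offers.
- The arm moves only by the tool apply_moves, never from a script. Its arguments are lists of equal length, an entry for each row: "xyz": the shift along the world's x, y, z in m, a list of three; "yaw": the turn about the world's z in rad; "gripper": the opening, from 0 (shut) to 1 (fully open). In form: {"xyz": [[tx, ty, tz], ...], "yaw": [yaw, ...], "gripper": [gripper, ...]}. A call has 1 to 20 rows; each row shifts and turns the commanded pose from where the row before left it; what a row does not reach is not made up. A row lasts 1/8 s, in which the tool goes at most 62.5 mm and 10.7 degrees, less where a joint would pass 70% of its speed; a pose out of reach is approached as far as the arm can. A call with a gripper value outside its range is refused whole. The fingers move at their own pace and stop on an object; "force" is the grip in N (left out, the last holds). Time passes only in rows, so rows that do not move let the fingers close. It gives the time, the measured TCP pose, the force and the opening at its end, in the units of the state.
- ctrl.observe(): the state, without advancing time (a new reading comes with each control period).
- capture(name): name is "side" or "top"; returns a dict with "image" (420x560x3 uint8, red, green, blue), "fx", "fy", "cx", "cy" (pixels), "camera_from_world" (4x4, takes a point from world to camera coordinates). Camera axes: x right, y down, z forward; pixel columns grow to the right and rows downward; lengths in m; the calibration is good to about 2 mm. A picture is of the moment at which its call begins. There is no depth.
- ctrl.sign_off(): hands the job in, once; it reports no verdict.
Trained networks look in a picture, given as the dict that the camera call returned (one of the last four; its "shot" number tells which), for a name from the list of things; names that differ only in an ending like _2 or _b are one class to them, and where a whole thing is asked for, a point or a joint stands for the part that bears it (a point fixed in the world has none). Each returns a list of dicts, best first, with "score" (0 to 1); they miss things now and then, are a little off and sometimes report something else, mostly with a low value. They report only what shows in the picture. A call takes as long as a camera call. They do not tell look-alikes from the thing itself.
- find_in(picture, query): "xyz" ([x, y, z] in m, in world coordinates, good to about 4 mm: the middle of the surface that is visible of it).
The state is a dict: "time_s": time; "q": joint angles; "joint_vel": joint speeds; "effort": joint torques, N m; "tool_pos": TCP position; "orientation": TCP orientation; "ft_force": force on the tool from outside, world axes, zero at the start; "ft_torque": the same for the moment, N m; "gripper_width": finger opening in m.
Only numpy, scipy, OpenCV 4.12 (cv2) and the standard library are available. Lean on these libraries where they do the work, as an engineer would, in place of code of your own. Each camera call takes 0.05 s, during which the arm holds its last target.

## Working session

There is one attempt and no reset: what is moved stays moved. The work goes in short steps, Python scripts to look and compute and a tool call to move; the robot and the scene stay as the last step left them, time stands still between calls to the robot, and variables do not carry over. Pictures are saved under pics/ and viewed, and the job is handed in when it is done.

Besides the shell and the picture viewer there is one more tool, called after "Call:" as name(argument=value, ...), one argument or row to a line, values as JSON. apply_moves: Moves the arm, as the interface text tells. Its arguments: {"type":"object","properties":{"xyz":{"type":"array"},"yaw":{"type":"array"},"gripper":{"type":"array"},"force":{"type":"number"}},"required":["xyz","yaw","gripper"]}

```bash
mkdir -p pics; cat > h.py <<'E'
from rig import ctrl, capture, find_in
import numpy as np, cv2
def save(p,n): cv2.imwrite(f'pics/{n}.png', cv2.cvtColor(p['image'],cv2.COLOR_RGB2BGR))
def proj(p,w):
    c=p['camera_from_world']@np.append(w,1); return np.array([p['fx']*c[0]/c[2]+p['cx'],p['fy']*c[1]/c[2]+p['cy']])
def unproj(p,u,v,z):
    T=np.linalg.inv(p['camera_from_world']); d=T[:3,:3]@np.array([(u-p['cx'])/p['fx'],(v-p['cy'])/p['fy'],1]); o=T[:3,3]
    return o+d*(z-o[2])/d[2]
E
python3 - <<'E'
from h import *
for n in ['top','side']:
    p=capture(n); save(p,n+'0')
    print(n,np.linalg.inv(p['camera_from_world']).round(2).tolist())
    for q in ['gauge','mount','bridge_mouth','stop_face','lever_tip','feelers','spare_pad','socket','torque_wrench','footrest','oil','screw_tray']:
        for r in find_in(p,q)[:4]: print(q,round(r['score'],2),np.round(r['xyz'],3),proj(p,r['xyz']).round())
s=ctrl.observe(); print(s)
E
```

```text
top [[-0.01, -0.99, 0.16, 0.47], [-1.0, 0.01, 0.01, 0.01], [-0.01, -0.16, -0.99, 1.32], [0.0, 0.0, 0.0, 1.0]]
gauge 0.76 [0.636 0.074 0.006] [250. 223.]
gauge 0.76 [0.852 0.031 0.005] [264. 153.]
gauge 0.67 [0.444 0.11  0.009] [237. 289.]
mount 0.7 [ 0.573 -0.177  0.038] [337. 243.]
bridge_mouth 0.57 [ 0.576 -0.178  0.037] [337. 242.]
lever_tip 0.88 [ 0.573 -0.251  0.119] [369. 240.]
feelers 0.83 [ 0.722 -0.141  0.015] [322. 194.]
spare_pad 0.56 [ 0.69  -0.218  0.019] [349. 204.]
spare_pad 0.25 [0.619 0.415 0.101] [124. 226.]
torque_wrench 0.72 [0.54  0.315 0.02 ] [167. 256.]
footrest 0.93 [ 0.534 -0.496  0.008] [445. 257.]
footrest 0.54 [ 0.693 -0.217  0.018] [348. 203.]
oil 0.67 [0.619 0.413 0.1  ] [125. 226.]
screw_tray 0.59 [0.421 0.495 0.004] [104. 298.]
side [[0.7, -0.53, 0.48, -0.13], [-0.71, -0.5, 0.49, -0.78], [-0.02, -0.69, -0.73, 1.28], [0.0, 0.0, 0.0, 1.0]]
gauge 0.95 [0.847 0.029 0.004] [322. 188.]
gauge 0.88 [0.628 0.072 0.012] [267. 215.]
gauge 0.82 [0.48  0.124 0.01 ] [223. 232.]
gauge 0.71 [0.804 0.207 0.007] [277. 169.]
mount 0.61 [ 0.572 -0.19   0.038] [316. 265.]

[... 830 characters left out ...]
el': array([-8.89857291e-04,  2.59550176e-04,  6.96271271e-04, -1.26304997e-03,
        1.79572811e-03, -7.94747413e-04,  4.78663219e-05]), 'effort': array([ 1.11865906e-03, -4.91108394e+01, -4.02428387e-01, -3.12768674e+01,
       -6.36039278e-02,  3.37665598e-02,  2.81442505e-05]), 'tool_pos': array([ 0.23431235, -0.60632025,  0.2225831 ]), 'orientation': array([[ 3.60532338e-01, -9.32746714e-01, -3.57711364e-06],
       [-9.32746711e-01, -3.60532337e-01, -7.90081931e-05],
       [ 7.24049673e-05,  3.18215496e-05, -9.99999997e-01]]), 'ft_force': array([-0.61769205,  0.48887433,  0.04100964]), 'ft_torque': array([ 0.02054865, -0.01576466, -0.0473975 ]), 'gripper_width': 0.08700683184116745}
```

View pics/top0.png

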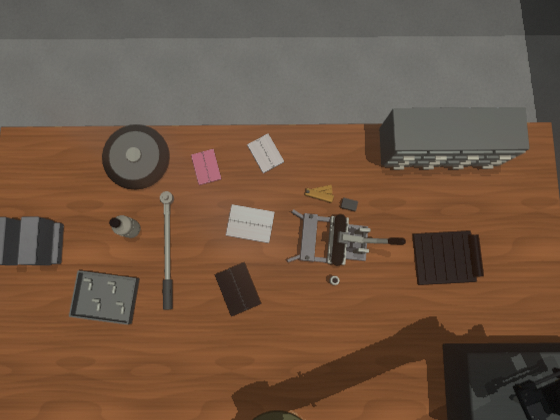

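View pics/side0.png

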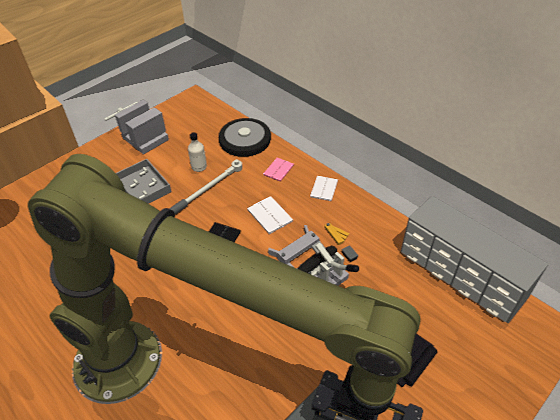

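```bash
python3 - <<'E'
import cv2
a=cv2.imread('pics/top0.png')[135:315,200:400]; cv2.imwrite('pics/top0c.png',cv2.resize(a,None,fx=3.33,fy=3.33,interpolation=cv2.INTER_CUBIC))
a=cv2.imread('pics/side0.png')[140:320,200:400]; cv2.imwrite('pics/side0c.png',cv2.resize(a,None,fx=3.33,fy=3.33,interpolation=cv2.INTER_CUBIC))
E
```

```text
(no output)
```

View pics/top0c.png

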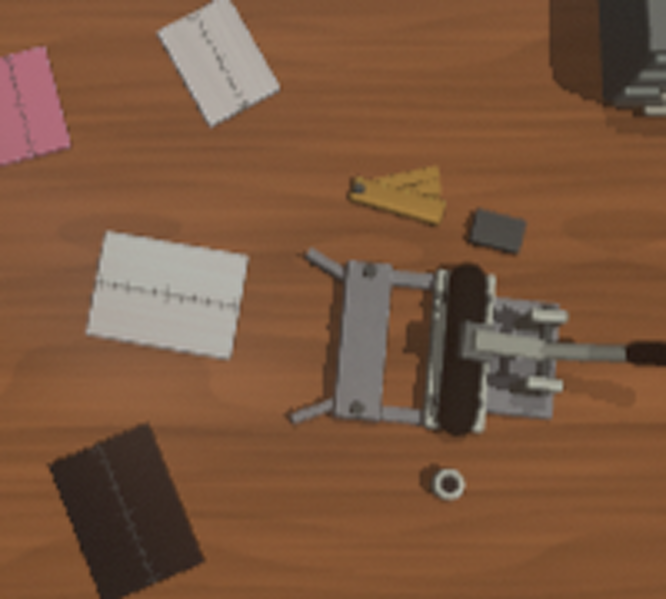

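View pics/side0c.png

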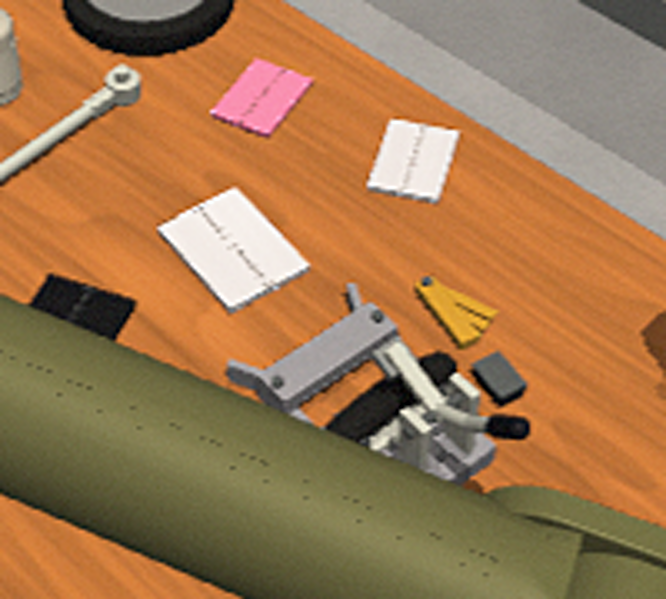

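The larger white plate at top (250,223), directly before the bridge mouth, is the gauge. The smaller white one at (265,153), the pink one (206,166) and the black one (238,289) are the look-alikes. The enlarged crops confirm that (250,223) is clearly bigger than (265,153). Next I'll measure both poses.

```bash
cat >> h.py <<'E'
def plate(p, near=None):
    """min-area rect of the white plate's top face in the top view -> centre, angle"""
    im=p['image'].astype(int); g=im.min(2)
    m=((g>150)&(im.max(2)-g<40)).astype(np.uint8)
    m=cv2.morphologyEx(m,cv2.MORPH_CLOSE,np.ones((5,5)))
    cs,_=cv2.findContours(m,cv2.RETR_EXTERNAL,cv2.CHAIN_APPROX_NONE)
    out=[]
    for c in cs:
        if cv2.contourArea(c)<300: continue
        w=np.array([unproj(p,*q,0.010)[:2] for q in c[:,0].astype(float)])
        (cx,cy),(a,b),th=cv2.minAreaRect((w*1000).astype(np.float32))
        box=cv2.boxPoints(((cx,cy),(a,b),th))
        out.append((cx,cy,a,b,th,cv2.contourArea(c)))
    return out
E
python3 - <<'E'
from h import *
p=capture('top')
for o in plate(p): print(np.round(o,2))
print('scale',unproj(p,250,223,.01),unproj(p,251,223,.01))
c=lambda a,b:(200+(a+.5)/3.33-.5,135+(b+.5)/3.33-.5)
C=[unproj(p,*c(*q),.035)[:2] for q in [(346,263),(390,264),(380,418),(335,415)]]
print(np.round(C,4)); 
print('centre',np.mean(C,0), 'lens',[np.linalg.norm(C[i]-C[(i+1)%4]) for i in range(4)])
v=(C[3]-C[0]+C[2]-C[1])/2; print('across dir',v/np.linalg.norm(v), np.arctan2(v[1],v[0]))
P=[unproj(p,*c(*q),.010)[:2] for q in [(107,232),(248,256),(230,358),(87,333)]]
print(np.round(P,4),np.mean(P,0),[np.linalg.norm(P[i]-P[(i+1)%4]) for i in range(4)])
for i,j in [(0,1),(3,2)]: d=P[j]-P[i];print(np.arctan2(d[1],d[0]))
# big enlargement of mount
a=cv2.cvtColor(p['image'],cv2.COLOR_RGB2BGR)[200:275,280:380]; cv2.imwrite('pics/mnt.png',cv2.resize(a,None,fx=8,fy=8,interpolation=cv2.INTER_CUBIC))
s=capture('side'); a=cv2.cvtColor(s['image'],cv2.COLOR_RGB2BGR)[215:290,260:360]; cv2.imwrite('pics/mnts.png',cv2.resize(a,None,fx=8,fy=8,interpolation=cv2.INTER_CUBIC))
E
```

```text
[ 636.18   73.81  127.46   89.76   79.33 1230.5 ]
[850.87  27.7   97.69  69.65  28.55 664.  ]
scale [0.6362187  0.07351721 0.01      ] [0.63619933 0.07056233 0.01      ]
[[ 0.6594 -0.0833]
 [ 0.6582 -0.1216]
 [ 0.5247 -0.1101]
 [ 0.5275 -0.0716]]
centre [ 0.59244848 -0.0966622 ] lens [np.float64(0.0383368374371589), np.float64(0.13402474128715802), np.float64(0.038642252998538344), np.float64(0.1324017234951119)]
across dir [-0.99618711  0.08724244] 3.0542391617605786
[[0.6926 0.1278]
 [0.67   0.002 ]
 [0.5792 0.0185]
 [0.6021 0.1448]] [0.63598905 0.07328155] [np.float64(0.12778265539809558), np.float64(0.09230951317535342), np.float64(0.12833389091844247), np.float64(0.09204762304803703)]
-1.7481956168033568
-1.75025929053791
```

View pics/mnt.png

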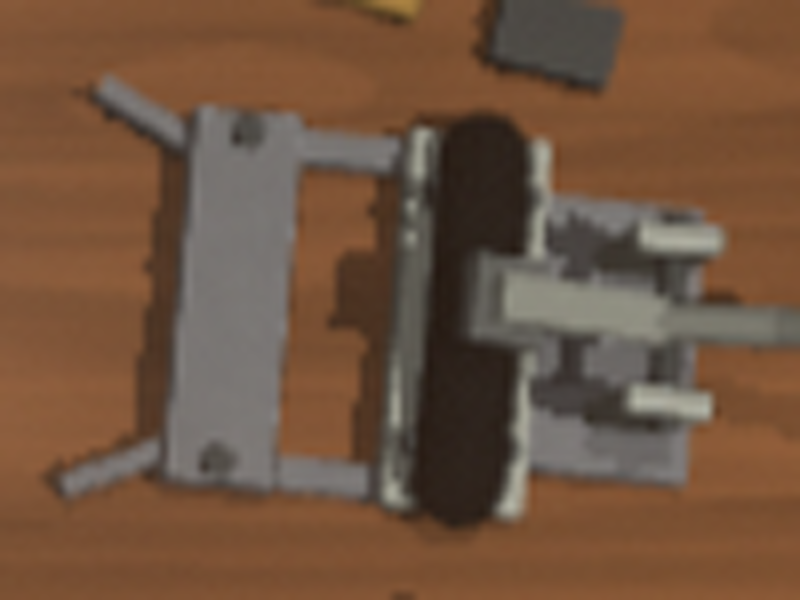

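View pics/mnts.png

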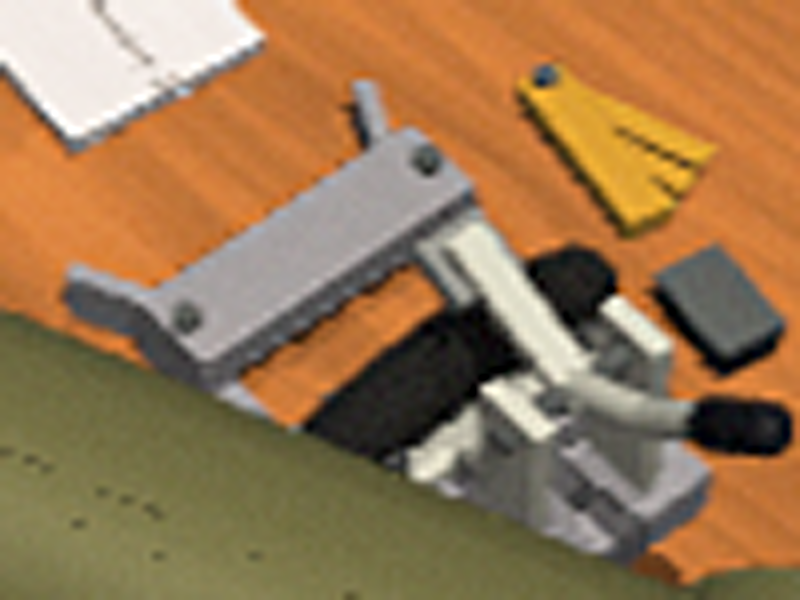

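```bash
python3 - <<'E'
from h import *
from scipy.optimize import least_squares
p=capture('top')
obs=[((-20,68,35),(197,106)),((20,68,35),(302,116)),((20,-68,35),(278,488)),((-20,-68,35),(164,484)),
((-56,74,24),(98,86)),((-56,-74,24),(60,483)),((60,68,30),(412,128)),((60,-68,30),(382,506))]
px=lambda q:np.array([280+(q[0]+.5)/8-.5,200+(q[1]+.5)/8-.5])
def W(t,m):
    c,s=np.cos(t[2]),np.sin(t[2]); return np.array([t[0]+c*m[0]-s*m[1],t[1]+s*m[0]+c*m[1],m[2]])/1000
f=lambda t:np.concatenate([proj(p,W(t,m))-px(q) for m,q in obs])
r=least_squares(f,[592,-97,-1.65],loss='soft_l1'); print(r.x, f(r.x).reshape(-1,2).round(2).tolist())
t=r.x
c,s=np.cos(t[2]),np.sin(t[2]);R=np.array([[c,-s],[s,c]])
g=np.array([636,73.5]); print('gauge in mount',R.T@(g-t[:2]))
for nm,mm in [('home',(-5,0)),('tail home',(-70,0))]: print(nm,W(t,(*mm,0))*1000)
E
```

```text
[592.2025403  -97.50423552  -1.67391268] [[-0.2, -0.05], [0.41, 0.01], [-0.44, 0.39], [-0.15, -0.48], [-0.14, -0.16], [-0.0, 0.69], [0.2, 0.08], [0.34, -0.42]]
gauge in mount [-174.60413349   25.96271573]
home [592.71720888 -92.53079443   0.        ]
tail home [599.40790041 -27.87606029   0.        ]
```

Call:
apply_moves(
  xyz=[
    [0,0,0.04],
    [0,0,0.04],
    [0.03,0.042,0],
    [0.03,0.042,0],
    [0.03,0.042,0],
    [0.03,0.042,0],
    [0.03,0.042,0],
    [0.03,0.042,0],
    [0.03,0.042,0],
    [0.03,0.042,0],
    [0.03,0.042,0],
    [0.03,0.042,0],
    [0.03,0.042,0],
    [0.03,0.042,0],
    [0.03,0.042,0],
    [0.03,0.042,0],
    [0.03,0.042,0],
    [0.03,0.042,0],
    [0,0,0],
    [0,0,0],
  ],
  yaw=[0,0,-0.0295,-0.0295,-0.0295,-0.0295,-0.0295,-0.0295,-0.0295,-0.0295,-0.0295,-0.0295,-0.0295,-0.0295,-0.0295,-0.0295,-0.0295,-0.0295,0,0],
  gripper=[1,1,1,1,1,1,1,1,1,1,1,1,1,1,1,1,1,1,1,1],
)

```text
time_s: 3.95
tool_pos: [0.7142, 0.0652, 0.3022]
orientation: [[-0.103, -0.995, -0.001], [-0.995, 0.103, -0.001], [0.001, 0.001, -1.0]]
ft_force: [-1.1, -0.2, -0.7]
gripper_width: 0.0868
```

Call:
apply_moves(
  xyz=[
    [0,0,-0.054],
    [0,0,-0.054],
    [0,0,-0.054],
    [0,0,-0.054],
    [0,0,-0.054],
    [0,0,-0.009],
    [0,0,-0.009],
    [0,0,-0.009],
    [0,0,0],
  ],
  yaw=[0,0,0,0,0,0,0,0,0],
  gripper=[1,1,1,1,1,1,1,1,1],
)

```text
time_s: 5.08
tool_pos: [0.7149, 0.0656, 0.0066]
orientation: [[-0.103, -0.995, 0.001], [-0.995, 0.103, -0.0], [0.0, -0.001, -1.0]]
ft_force: [-0.7, -0.4, -0.1]
gripper_width: 0.0868
```

```bash
python3 - <<'E'
from h import *
p=capture('top'); save(p,'t1'); s=capture('side')
a=cv2.cvtColor(p['image'],cv2.COLOR_RGB2BGR)[170:290,200:350]; b=cv2.cvtColor(s['image'],cv2.COLOR_RGB2BGR)[150:270,210:360]
cv2.imwrite('pics/t1c.png',cv2.resize(np.hstack([a,b]),None,fx=2.6,fy=2.6,interpolation=cv2.INTER_CUBIC))
print(ctrl.observe()['tool_pos'],ctrl.observe()['ft_force'])
E
```

```text
[0.71504723 0.06583524 0.00679682] [ 0.21795578 -0.40345152 -0.22897576]
```

View pics/t1c.png

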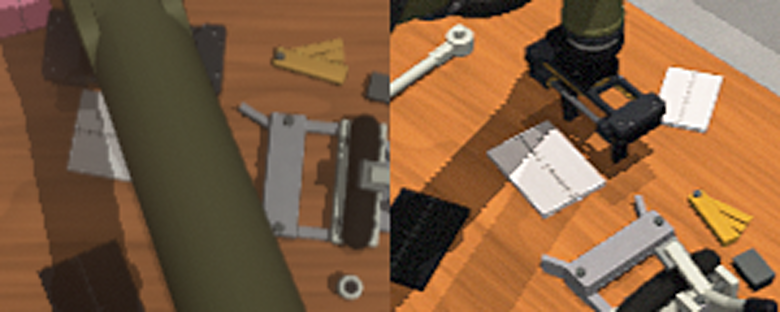

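Call:
apply_moves(
  xyz=[
    [0,0,-0.002],
    [-0.006,0.0006,0],
    [-0.006,0.0006,0],
    [-0.003,0.0003,0],
    [-0.003,0.0003,0],
    [-0.003,0.0003,0],
    [-0.003,0.0003,0],
    [-0.003,0.0003,0],
    [-0.003,0.0003,0],
    [-0.003,0.0003,0],
    [-0.003,0.0003,0],
    [-0.003,0.0003,0],
    [-0.003,0.0003,0],
    [0,0,0],
  ],
  yaw=[0,0,0,0,0,0,0,0,0,0,0,0,0,0],
  gripper=[1,1,1,1,1,1,1,1,1,1,1,1,1,1],
)

```text
time_s: 6.92
tool_pos: [0.6719, 0.0698, 0.0037]
orientation: [[-0.103, -0.995, -0.001], [-0.995, 0.103, -0.0], [0.0, 0.001, -1.0]]
ft_force: [0.7, -0.9, 1.1]
gripper_width: 0.0866
```

```bash
cat >> h.py <<'E'
def sideplate(s,tag):
    save(s,tag)
    a=cv2.cvtColor(s['image'],cv2.COLOR_RGB2BGR)[165:265,225:350]
    cv2.imwrite(f'pics/{tag}c.png',cv2.resize(a,None,fx=6,fy=6,interpolation=cv2.INTER_CUBIC))
T=np.array([592.2,-97.5,-1.674])
def mnt(w):
    c,s=np.cos(T[2]),np.sin(T[2]); d=np.asarray(w[:2])*1000-T[:2]; return np.array([c*d[0]+s*d[1],-s*d[0]+c*d[1]])
E
python3 - <<'E'
from h import *
s=capture('side'); sideplate(s,'s2')
o=ctrl.observe(); print(o['tool_pos'],mnt(o['tool_pos']),o['ft_force'])
E
```

```text
[0.67191781 0.06984617 0.00358196] [-174.66833231   62.05355244] [ 1.09153882 -1.23258979  0.61915814]
```

View pics/s2c.png

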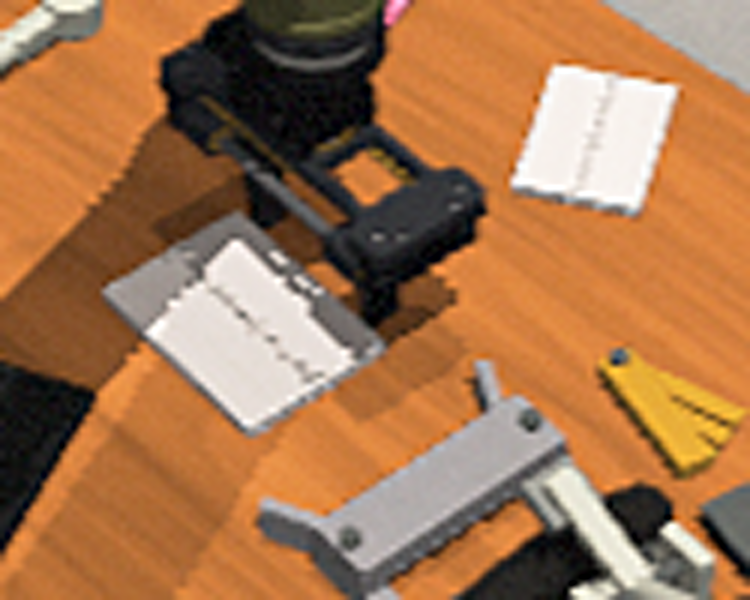

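```bash
cat >> h.py <<'E'
def sfit(s,C,off=(225,165),k=6):
    from scipy.optimize import least_squares
    q=np.array([[off[0]+(a+.5)/k-.5,off[1]+(b+.5)/k-.5] for a,b in C])
    # corners as listed in plate frame: (tail,-y),(lead,-y),(lead,+y),(tail,+y); mount-frame pose
    M=np.array([[-65,-47],[65,-47],[65,47],[-65,47]])
    def W(t):
        a=t[2]+T[2]; b=T[2]
        R=lambda a:np.array([[np.cos(a),-np.sin(a)],[np.sin(a),np.cos(a)]])
        w=(R(a)@M.T).T+(R(b)@t[:2])+T[:2]
        return np.c_[w,np.full(4,10)]/1000
    f=lambda t:np.concatenate([proj(s,w)-z for w,z in zip(W(t),q) if np.isfinite(z[0])])
    r=least_squares(f,[-170,10,0]); return r.x, f(r.x).reshape(-1,2).round(1).tolist()
E
python3 - <<'E'
from h import *
s=capture('side')
print(sfit(s,[(103,292),(252,428),(383,345),(240,212)]))
E
```

```text
(array([-1.68784995e+02,  5.95548019e+00, -6.78609619e-04]), [[0.0, -0.2], [-0.4, 0.6], [0.7, -0.2], [-0.3, -0.3]])
```

Call:
apply_moves(
  xyz=[
    [-0.003,0.0003,0],
    [-0.003,0.0003,0],
    [0,0,0],
    [0.008,-0.0008,0],
    [0.015,-0.0015,0],
    [0,0,0.03],
    [0,0,0.05],
    [-0.01,0.06,0.02],
    [0,0.06,0],
    [0,0.04,0],
    [0,0,0],
  ],
  yaw=[0,0,0,0,0,0,0,0.185,0.185,0.185,0.185],
  gripper=[1,1,1,1,1,1,1,1,1,1,1],
)

```text
time_s: 8.4
tool_pos: [0.6774, 0.2334, 0.1031]
orientation: [[0.606, -0.796, -0.002], [-0.796, -0.606, 0.004], [-0.004, -0.001, -1.0]]
ft_force: [-0.8, -0.3, -0.4]
gripper_width: 0.0872
```

```bash
python3 - <<'E'
from h import *
s=capture('side'); sideplate(s,'s3'); p=capture('top'); save(p,'t3')
a=cv2.cvtColor(p['image'],cv2.COLOR_RGB2BGR)[180:280,215:340]; cv2.imwrite('pics/t3c.png',cv2.resize(a,None,fx=6,fy=6,interpolation=cv2.INTER_CUBIC))
o=ctrl.observe(); print(o['time_s'],o['tool_pos'],mnt(o['tool_pos']),o['ft_force'])
def Wm(m):
    c,sn=np.cos(T[2]),np.sin(T[2]); return np.array([T[0]+c*m[0]-sn*m[1],T[1]+sn*m[0]+c*m[1],m[2]])/1000
for m,q in [((-20,-68,35),(145,292)),((-20,68,35),(410,130)),((20,68,35),(470,185)),((20,-68,35),(205,360))]:
    u=proj(s,Wm(m)); z=np.array([260+q[0]/8-.44,215+q[1]/8-.44]); print(u-z, (unproj(s,*z,.035)-Wm(m))*1000)
E
```

```text
8.5 [0.67902543 0.2279118  0.10244735] [-332.62515944   52.83934003] [-0.64955895 -0.68808429  0.24958911]
[-1.62211909  1.139955  ] [ 6.43254212e+00 -4.65709440e-01 -8.32667268e-14]
[-0.82869254 -1.02952289] [-1.29467756e+00 -4.68719570e+00 -8.32667268e-14]
[ 0.30066483 -0.29932713] [-1.52111836e+00 -1.26506963e-01 -8.32667268e-14]
[-0.64526    0.8414658] [ 3.53798860e+00  7.90005753e-01 -8.32667268e-14]
```

View pics/t3c.png

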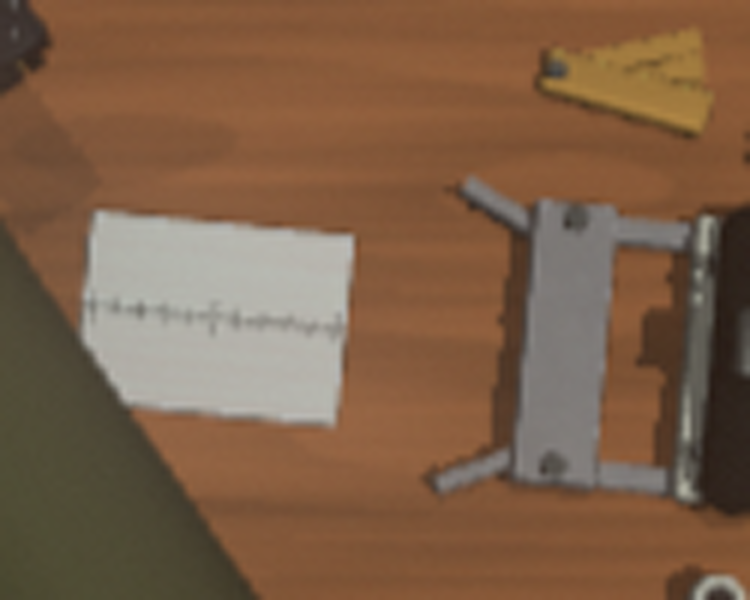

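View pics/s3c.png

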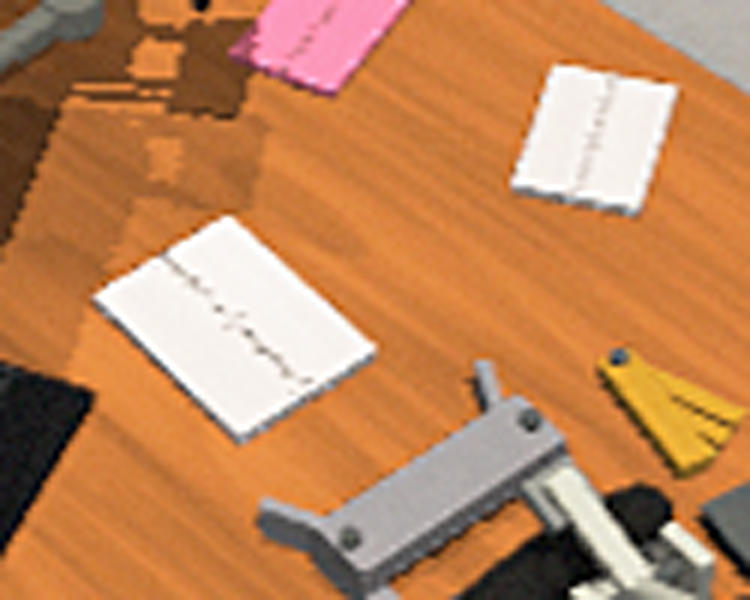

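```bash
python3 - <<'E'
from h import *
p=capture('top');s=capture('side')
print(sfit(p,[(np.nan,np.nan),(336,426),(354,235),(95,210)],off=(215,180)))
print(sfit(s,[(92,298),(241,434),(376,348),(230,215)]))
E
```

```text
(array([-1.70987768e+02, -1.54001228e+00, -3.07379652e-03]), [[0.0, -0.1], [0.2, 0.1], [-0.3, -0.1]])
(array([-1.69615321e+02, -1.18045437e-01,  5.10121675e-03]), [[0.2, -0.3], [-0.1, 0.4], [0.3, -0.0], [-0.3, -0.1]])
```

Call:
apply_moves(
  xyz=[
    [-0.02,-0.02,0],
    [-0.02,-0.02,0],
    [-0.02,-0.02,0],
    [-0.001,-0.005,0],
    [0,0,0],
    [0,0,-0.04],
    [0,0,-0.03],
    [0,0,0],
    [0,0,0],
  ],
  yaw=[0.166,0.166,0.166,0.166,0.167,0,0,0,0],
  gripper=[0.5,0.5,0.5,0.5,0.5,0.5,0.5,0.5,0.5],
)

```text
time_s: 9.72
tool_pos: [0.6195, 0.1615, 0.0343]
orientation: [[0.994, -0.105, 0.002], [-0.105, -0.994, 0.0], [0.002, -0.0, -1.0]]
ft_force: [-1.0, -0.0, 0.7]
gripper_width: 0.0437
```

```bash
python3 - <<'E'
from h import *
o=ctrl.observe(); print(o['time_s'],o['tool_pos'],mnt(o['tool_pos']),o['ft_force'],o['gripper_width'],np.arctan2(o['orientation'][1,0],o['orientation'][0,0]))
E
```

```text
9.725 [0.61945915 0.16153533 0.03433802] [-260.46531892    0.42814282] [-0.98431612 -0.01045032  0.73250186] 0.04365303693515794 -0.10509607223381666
```

Call:
apply_moves(
  xyz=[
    [0,0,-0.015],
    [0,0,-0.012],
    [0,0,-0.003],
    [-0.0006,-0.006,0],
    [-0.0004,-0.004,0],
    [-0.0004,-0.004,0],
    [-0.0004,-0.004,0],
    [-0.0004,-0.004,0],
    [-0.0004,-0.004,0],
    [-0.0004,-0.004,0],
    [-0.0004,-0.004,0],
    [-0.0004,-0.004,0],
    [-0.0004,-0.004,0],
    [-0.0004,-0.004,0],
    [-0.0004,-0.004,0],
    [-0.0004,-0.004,0],
    [-0.0004,-0.004,0],
    [0,0,0],
  ],
  yaw=[0,0,0,0,0,0,0,0,0,0,0,0,0,0,0,0,0,0],
  gripper=[0.5,0.5,0.5,0.5,0.5,0.5,0.5,0.5,0.5,0.5,0.5,0.5,0.5,0.5,0.5,0.5,0.5,0.5],
)

```text
time_s: 11.98
tool_pos: [0.6127, 0.1027, 0.0029]
orientation: [[0.995, -0.103, -0.0], [-0.103, -0.995, -0.001], [-0.0, 0.001, -1.0]]
ft_force: [-0.2, 2.9, 2.8]
gripper_width: 0.0435
```

```bash
cat > look.py <<'E'
from h import *
import sys
n=sys.argv[1]
s=capture('side'); p=capture('top')
a=cv2.cvtColor(p['image'],cv2.COLOR_RGB2BGR)[180:280,215:340]; b=cv2.cvtColor(s['image'],cv2.COLOR_RGB2BGR)[180:280,235:360]
k=lambda x:cv2.resize(x,None,fx=6,fy=6,interpolation=cv2.INTER_CUBIC)
cv2.imwrite(f'pics/{n}t.png',k(a));cv2.imwrite(f'pics/{n}s.png',k(b))
o=ctrl.observe(); print(o['time_s'],o['tool_pos'],mnt(o['tool_pos']),o['ft_force'])
E
python3 look.py a4
```

```text
12.075 [0.61266318 0.10267696 0.00273715] [-201.21999535   -0.26804668] [1.12101456 1.73584915 0.95957874]
```

View pics/a4t.png

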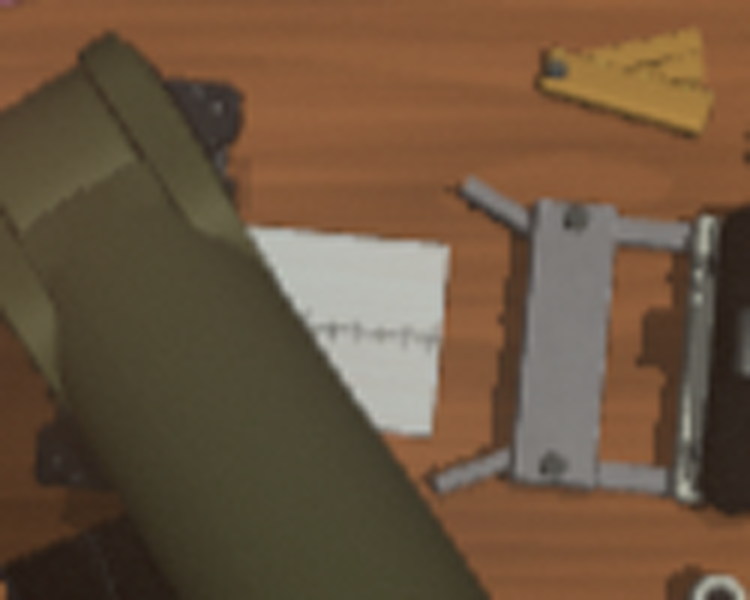

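View pics/a4s.png

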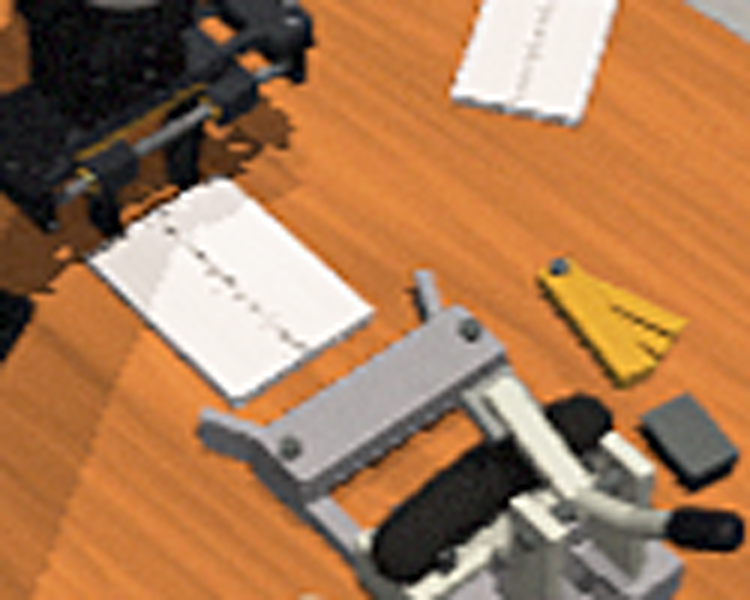

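```bash
python3 - <<'E'
from h import *
p=capture('top');s=capture('side'); n=(np.nan,np.nan)
print(sfit(p,[n,(432,436),(450,243),n],off=(215,180)))
print(sfit(s,[(90,262),(240,398),(374,310),(225,180)],off=(235,180)))
E
```

```text
(array([-1.24158498e+02, -1.47830191e+00, -1.34645287e-03]), [[0.0, -0.2], [-0.0, 0.2]])
(array([-1.19850063e+02, -1.27684131e-01,  9.02738245e-03]), [[-0.4, -0.5], [0.1, 0.9], [0.7, 0.3], [-0.4, -0.9]])
```

Call:
apply_moves(
  xyz=[
    [-0.0004,-0.004,0.001],
    [-0.0004,-0.004,0],
    [-0.0004,-0.004,0],
    [-0.0004,-0.004,0],
    [-0.0004,-0.004,0],
    [-0.0004,-0.004,0],
    [-0.0004,-0.004,0],
    [-0.0004,-0.004,0],
    [-0.0004,-0.004,0],
    [-0.0004,-0.004,0],
    [-0.0004,-0.004,0],
    [-0.0004,-0.004,0],
    [-0.0004,-0.004,0],
    [-0.0004,-0.004,0],
    [-0.0004,-0.004,0],
    [0,0,0],
  ],
  yaw=[0,0,0,0,0,0,0,0,0,0,0,0,0,0,0,0],
  gripper=[0.5,0.5,0.5,0.5,0.5,0.5,0.5,0.5,0.5,0.5,0.5,0.5,0.5,0.5,0.5,0.5],
)

```text
time_s: 14.18
tool_pos: [0.6068, 0.0429, 0.0041]
orientation: [[0.995, -0.103, -0.0], [-0.103, -0.995, -0.001], [0.0, 0.001, -1.0]]
ft_force: [-0.1, -0.1, -0.1]
gripper_width: 0.0432
```

```bash
python3 look.py a5
```

```text
14.275 [0.60686448 0.04314374 0.00419075] [-1.41406145e+02  9.72568320e-02] [0.75734717 0.51664491 0.41982996]
```

View pics/a5t.png

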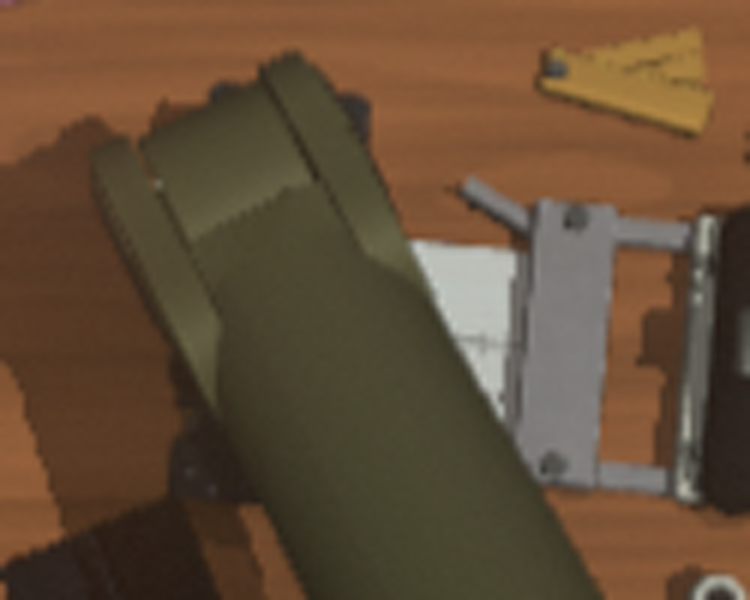

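View pics/a5s.png

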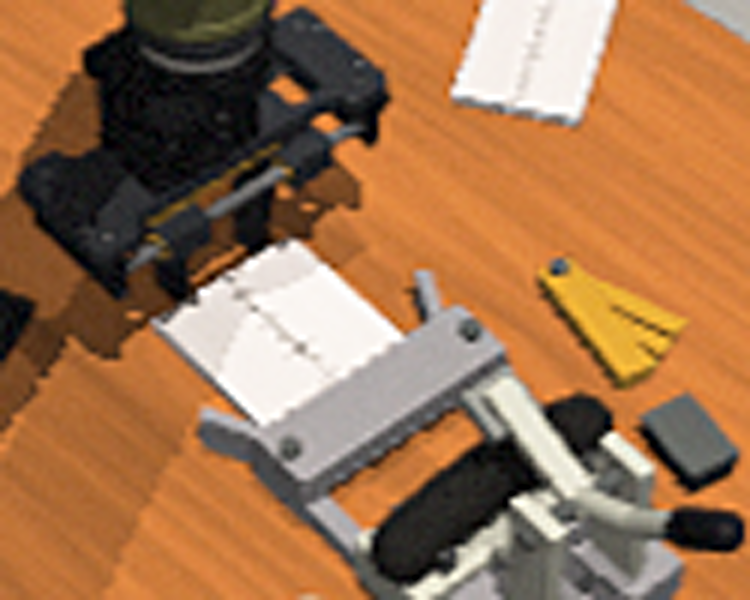

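Call:
apply_moves(
  xyz=[
    [-0.0004,-0.004,0],
    [-0.0004,-0.004,0],
    [-0.0004,-0.004,0],
    [-0.0004,-0.004,0],
    [-0.0004,-0.004,0],
    [-0.0004,-0.004,0],
    [-0.0004,-0.004,0],
    [-0.0004,-0.004,0],
    [-0.0004,-0.004,0],
    [-0.0004,-0.004,0],
    [-0.0004,-0.004,0],
    [-0.0004,-0.004,0],
    [-0.0004,-0.004,0],
    [0,0,0],
  ],
  yaw=[0,0,0,0,0,0,0,0,0,0,0,0,0,0],
  gripper=[0.5,0.5,0.5,0.5,0.5,0.5,0.5,0.5,0.5,0.5,0.5,0.5,0.5,0.5],
)

```text
time_s: 16.02
tool_pos: [0.6015, -0.0092, 0.004]
orientation: [[0.995, -0.103, 0.0], [-0.103, -0.995, -0.001], [0.0, 0.001, -1.0]]
ft_force: [0.7, 1.9, 1.8]
gripper_width: 0.0431
```

```bash
python3 look.py a6
```

```text
16.125 [ 0.60145398 -0.00913899  0.00391964] [-88.84420768   0.10174552] [1.49481505 1.37911334 0.802832  ]
```

View pics/a6t.png

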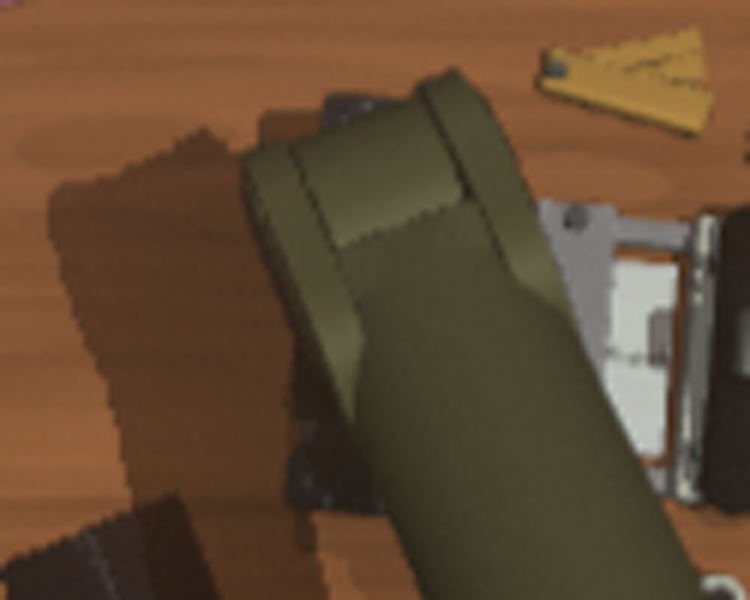

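View pics/a6s.png

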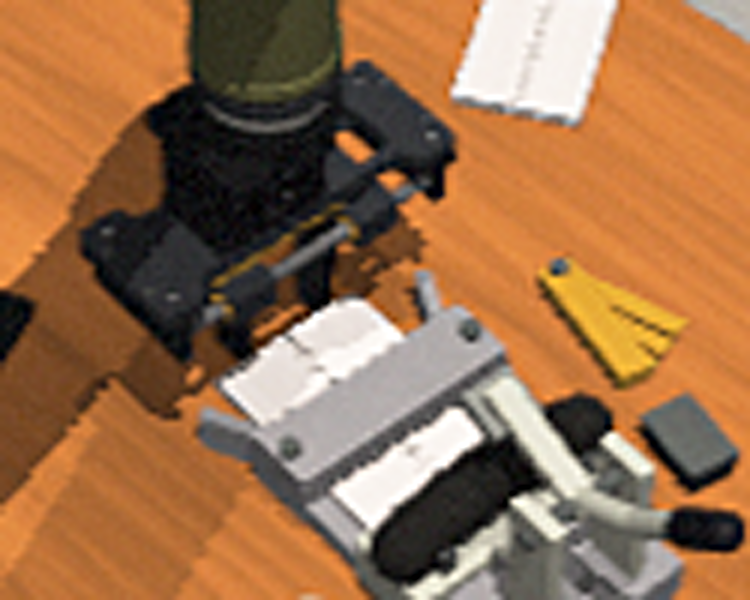

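Call:
apply_moves(
  xyz=[
    [-0.0001,-0.001,0],
    [-0.0001,-0.001,0],
    [-0.0001,-0.001,0],
    [-0.0001,-0.001,0],
    [-0.0001,-0.001,0],
    [-0.0001,-0.001,0],
    [0,0,0],
  ],
  yaw=[0,0,0,0,0,0,0],
  gripper=[0.5,0.5,0.5,0.5,0.5,0.5,0.5],
)

```text
time_s: 17.0
tool_pos: [0.6007, -0.0147, 0.0039]
orientation: [[0.995, -0.103, -0.0], [-0.103, -0.995, -0.001], [-0.0, 0.001, -1.0]]
ft_force: [-0.0, 1.5, -0.1]
gripper_width: 0.0435
```

Call:
apply_moves(
  xyz=[
    [-0.0001,-0.001,0],
    [-0.0001,-0.001,0],
    [0,0,0],
  ],
  yaw=[0,0,0],
  gripper=[0.5,0.5,0.5],
)

```text
time_s: 17.38
tool_pos: [0.6009, -0.0156, 0.0041]
orientation: [[0.995, -0.103, 0.0], [-0.103, -0.995, 0.001], [0.0, -0.001, -1.0]]
ft_force: [-0.0, 3.5, -1.3]
gripper_width: 0.0436
```

Call:
apply_moves(
  xyz=[
    [-0.0001,-0.001,0],
    [0,0,0],
  ],
  yaw=[0,0],
  gripper=[0.5,0.5],
)

```text
time_s: 17.62
tool_pos: [0.601, -0.0157, 0.0043]
orientation: [[0.995, -0.102, 0.001], [-0.102, -0.995, 0.002], [0.001, -0.002, -1.0]]
ft_force: [1.1, 5.2, -1.4]
gripper_width: 0.0432
```

Call:
apply_moves(
  xyz=[
    [-0.0001,-0.001,0],
    [0,0,0],
  ],
  yaw=[0,0],
  gripper=[0.5,0.5],
)

```text
time_s: 17.88
tool_pos: [0.601, -0.0158, 0.0044]
orientation: [[0.995, -0.102, 0.001], [-0.102, -0.995, 0.003], [0.001, -0.003, -1.0]]
ft_force: [1.3, 7.0, -1.8]
gripper_width: 0.0437
```

```bash
python3 look.py a7
```

```text
17.975 [ 0.60104111 -0.01583468  0.0043907 ] [-82.14161177   0.38086454] [ 1.60555622  7.62406733 -1.31742798]
```

View pics/a7t.png

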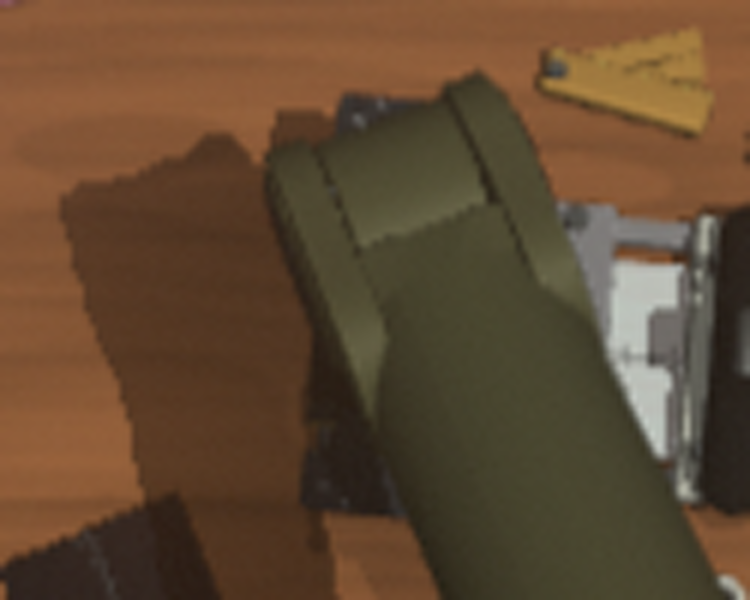

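Call:
apply_moves(
  xyz=[
    [0.0005,0.005,0],
    [0.001,0.01,0],
    [0.002,0.02,0],
    [0.003,0.03,0.01],
    [0.004,0.04,0.04],
    [0,0.05,0.04],
    [0,0.06,0.02],
    [0,0.06,0.02],
    [0,0,0],
    [0,0,0],
  ],
  yaw=[0,0,0,0,0,0,0,0,0,0],
  gripper=[0.5,0.5,0.5,0.5,0.5,0.5,0.5,0.5,0.5,0.5],
)

```text
time_s: 19.23
tool_pos: [0.6105, 0.2549, 0.1324]
orientation: [[0.995, -0.101, -0.0], [-0.101, -0.995, -0.001], [-0.0, 0.001, -1.0]]
ft_force: [-1.2, -1.8, -0.0]
gripper_width: 0.0434
```

```bash
python3 look.py a8
```

```text
19.325 [0.61121604 0.25235798 0.13180161] [-349.95550677  -17.12770378] [-0.23125927 -0.4437696  -0.45873104]
```

View pics/a8t.png

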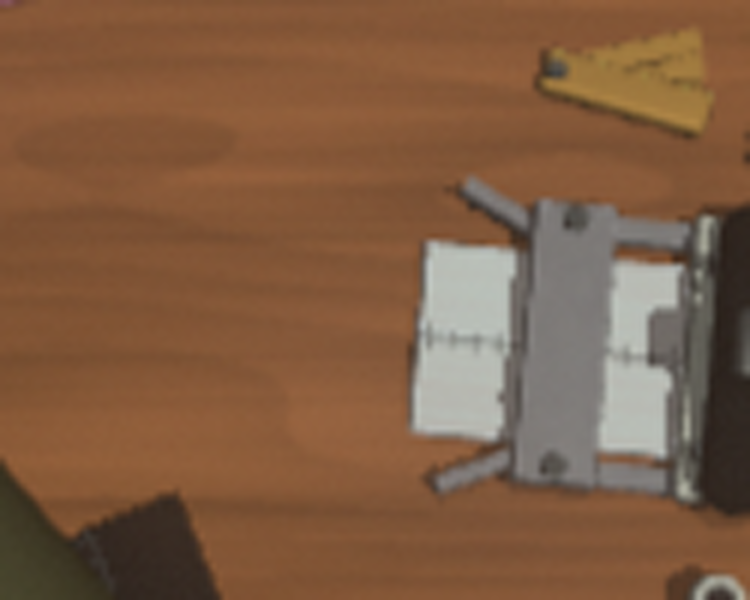

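View pics/a8s.png

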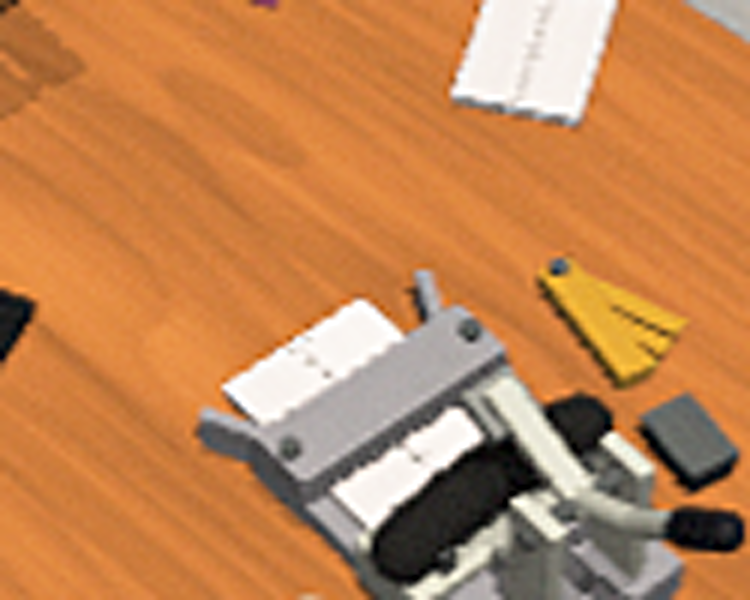

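```bash
python3 - <<'E'
from h import *
p=capture('top'); n=(np.nan,np.nan)
print(sfit(p,[(412,433),n,n,(427,241)],off=(215,180)))
print(sfit(p,[(412,433),n,(684,263),(427,241)],off=(215,180)))
a=cv2.cvtColor(p['image'],cv2.COLOR_RGB2BGR)[212:267,278:338]; cv2.imwrite('pics/z8.png',cv2.resize(a,None,fx=10,fy=10,interpolation=cv2.INTER_CUBIC))
q=np.array([280,0])
for m in [(60,47),(60,0),(60,-47),(-70,47),(-70,-47)]:
    c,s=np.cos(T[2]),np.sin(T[2]); w=np.array([T[0]+c*m[0]-s*m[1],T[1]+s*m[0]+c*m[1],10])/1000
    print(m,((proj(p,w)-[278,212]+.5)*10-.5).round())
for nme in ['lever_tip','feelers','spare_pad','socket','torque_wrench','footrest','oil','screw_tray']:
    for r in find_in(p,nme)[:1]: print(nme,round(r['score'],2),np.round(r['xyz'],3))
E
```

```text
(array([-4.7598592 , -0.39359286,  0.01481974]), [[0.0, -0.1], [-0.0, 0.1]])
(array([-5.77238894, -0.34862127,  0.02017745]), [[-0.3, -0.0], [0.7, -0.2], [-0.4, 0.2]])
(60, 47) [523. 121.]
(60, 0) [511. 279.]
(60, -47) [498. 439.]
(-70, 47) [84. 79.]
(-70, -47) [ 54. 396.]
lever_tip 0.91 [ 0.575 -0.25   0.117]
feelers 0.7 [ 0.723 -0.141  0.01 ]
spare_pad 0.58 [ 0.69  -0.218  0.018]
socket 0.6 [ 0.464 -0.165  0.033]
torque_wrench 0.53 [0.434 0.31  0.027]
footrest 0.86 [ 0.534 -0.501  0.011]
oil 0.71 [0.613 0.423 0.114]
screw_tray 0.74 [0.42  0.497 0.003]
```

View pics/z8.png

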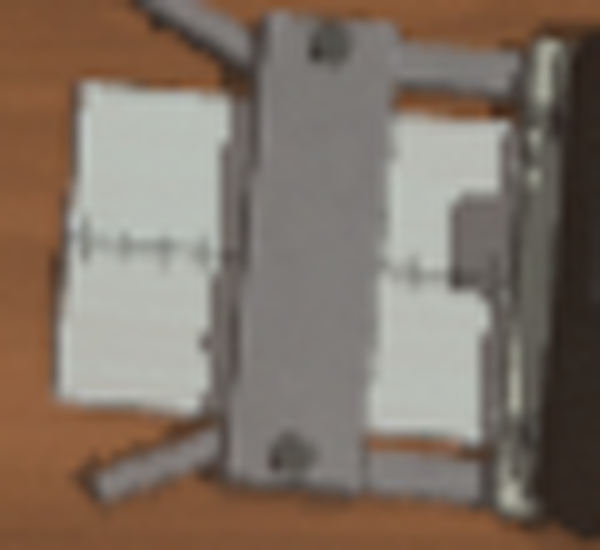

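The plate measures home at x ≈ -5 mm, y ≈ 0, 0.015–0.02 rad. The torque wrench reading shifted by 0.1 m, which is probably occlusion by the arm. I'll check it before handing in.

```bash
python3 - <<'E'
from h import *
p=capture('top'); save(p,'t9'); a=cv2.cvtColor(p['image'],cv2.COLOR_RGB2BGR); b=cv2.imread('pics/top0.png')
cv2.imwrite('pics/cmp.png',np.vstack([b[90:320],a[90:320]]))
E
```

```text
(no output)
```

View pics/cmp.png

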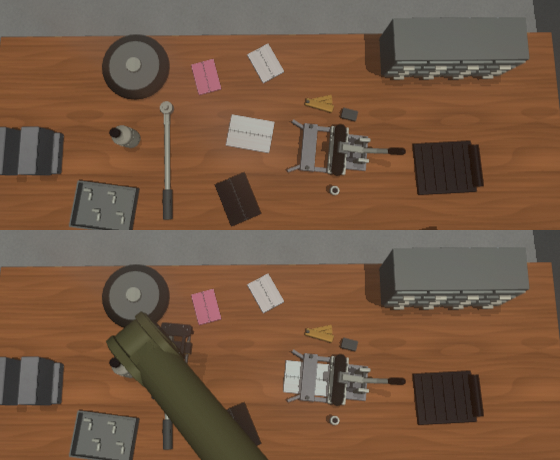

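The wrench handle sits at the same pixels as before (about column 168, ending at row 308), and the arm only hides its middle. Everything else is in place and the hand is clear.

```bash
python3 -c "
from rig import ctrl
o=ctrl.observe();print(o['time_s'],o['tool_pos'],abs(o['joint_vel']).max(),o['ft_force']);print(ctrl.sign_off())"
```

```text
19.825 [0.611106   0.25392839 0.1326901 ] 0.003906226173413268 [ 0.0755377  -0.10482722 -0.79977078]
the job is handed in; nothing more can be done
None
```

The gauge plate is home against the stop bar and the job is handed in, at about 20 s of the 54 s allowed. I picked the larger white plate. I first pushed its long side with both open fingers to line it up with the bridge. Then I pushed its tail with the fingers half open, under the bridge, until the hand stopped moving and the force rose steadily to about 7 N. After that I backed the hand off and raised it clear.

**Plate position:** in the last top picture its centre is at about x -5 to -6 mm and y -0.4 mm in the mount frame, 0.015–0.02 rad off square. All of these are within the limits. It was only ever pushed at its edges. The leading edge was partly in shadow, so contact with the stop rests on the force and the tail-edge position.

**Other things on the shelf:** the brake lever, feelers, pad, footrest, oil bottle and screw tray read within about 15 mm of their first values. The oil bottle read about 17 mm off in its estimated height, which is detector noise on a tall bottle partly hidden by the arm. In the before/after pictures none of them had shifted.

**Checks that disagreed or were missing:**
- **Torque wrench:** the detector read it 0.1 m from its start, because the arm hid its middle. Its visible handle end was at the same pixels as before.
- **Socket:** the detector did not find it at the start, so it could only be compared by picture, where it looked unmoved.
- **Side camera:** it put the bridge corners up to 6 mm from where the top view did, so I relied on the top view for the final position.

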